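# Fit the adjustable wrench to the terminal nut and tighten it

## Robot

A 7-joint arm with a two-finger parallel gripper is mounted at the origin on a cart in front of the work surface, level with it; the furniture and walls round the work are solid. World frame = base frame: x ahead of the robot, y to its left, z up, the work surface at z = 0. Lengths are in mm, angles in rad, forces in N, time in s.
With the tool pointing down it reaches from about 400 to 850 mm from the base axis. Payload 10.4 kg.
Tool frame: the origin (TCP) lies at the very end of the fingers, on their centre line; the grasp point (between the pads) lies 19 mm behind it; z points along the fingers, y is the line along which they close (so a half turn about z gives the same grasp; the last joint's range is limited). The gripper opens to 85 mm and grips with 20 to 120 N. Pads are 22 mm wide; open, the fingers measure 114 mm over their backs; the gripper's body (76 mm by 85 mm) begins 54 mm behind the grasp point. The pads swing forward as they close: fully open they stand 13 mm farther back than shut.
Start: joints at [-1.363, 0.332, -0.065, 1.46, 0.022, 1.35, -0.088], TCP at [142.958, 608.452, 231.338] pointing down, gripper open.
Joint ranges: [-2.6, 2.6], [-0.5, 2.12], [-1.47, 1.34], [0.16, 2.42], [-1.27, 4.41], [0.06, 2.06], [-2.6, 2.6]. Speed limits (rad/s): [2.22, 2.22, 2.79, 2.79, 3.14, 3.14, 3.14].

## Interface

Orientations are given as a unit quaternion [w, x, y, z].
In Python, from bench import readout, viewer, r, finder gives the robot as it stands. The module is installed in compiled form; this text tells all that it offers.
- The arm moves only by the tool servo_tool, never from a script. Its argument "series" is one flat list of numbers, 4 for each row, row after row: the shift along the tool's x, y, z in mm, then the turn about the tool's z in rad. A call has 1 to 20 rows; each row shifts and turns the commanded pose from where the row before left it, along the tool's axes as they then stand; what a row does not reach is not made up. A row lasts 1/10 s, in which the tool goes at most 50 mm and 8.59 degrees, less where a joint would pass 70% of its speed; a pose out of reach is approached as far as the arm can. A call is refused whole if a number of a shift passes 50 or a number of a turn 0.15, either way. A call with a gripper value outside its range is refused whole. "fingers" is the closure in counts, from 0 (fully open) to 255 (shut), set as the call begins (left out, the last holds). The fingers move at their own pace and stop on an object; "squeeze" is the grip in N (left out, the last holds). Time passes only in rows, so rows that do not move let the fingers close. It gives the time, the measured TCP pose, the force, the opening and the grip force at its end, in the units of the state.
- readout.read_state(): the state, without advancing time (a new reading comes with each control period).
- viewer.read_camera(name): name is "scene" or "top" or "wrist"; returns the picture (400x640x3 uint8, red, green, blue); there is no depth.
- viewer.camera_params(name): a dict with "intrinsics" (3x3 intrinsics, pixels), "view" (4x4, takes a point from world to camera coordinates); the wrist camera has in their place "tool_from_camera" (4x4, takes a point from camera to tool coordinates, whose origin is the TCP and whose axes are the flange's). Camera axes: x right, y down, z forward; pixel columns grow to the right and rows downward; lengths in mm; the calibration is good to about 2 mm. A picture is of the moment at which its call begins: read the wrist's pose just before it. camera_params takes no time and is no camera call.
- r.sign_off(): hands the job in; it is judged then, once.
Trained networks look in the newest picture that a camera, given by its name, has taken for a name from the list of things; names that differ only in an ending like _2 or _b are one class to them, and where a whole thing is asked for, a point or a joint stands for the part that bears it (a point fixed in the world has none). Each returns a list of dicts, best first, with "p" (0 to 1); they miss things now and then, are a little off and sometimes report something else, mostly with a low value. They report only what shows in the picture. A call takes as long as a camera call.
- finder.spot_in(camera, thing): "position" ([column, row] in pixels, amid what is visible of it).
- finder.masks_of(camera, thing): "pixels" (400x640 bool, what is visible of it) and "position" ([column, row] in pixels, amid what is visible of it).
The state is a dict: "clock": time; "joint_positions": joint angles; "joint_vel": joint speeds; "tau": joint torques, N m; "position": TCP position; "eef_rot": TCP orientation; "contact_force": force on the tool from outside, world axes, zero at the start; "moment": the same for the moment, N m; "grip_width": finger opening in mm; "grasp_force": force on a finger pad.
Only numpy, scipy, OpenCV 4.12 (cv2) and the standard library are available. Lean on these libraries where they do the work, as an engineer would, in place of code of your own. Each camera call takes 0.05 s, during which the arm holds its last target. There are 200 camera calls.

## Task

The adjustable wrench lies round the nut of the terminal plate with its jaws too wide. Roll its worm with the fingertips, pressing only lightly, until the jaws just fit the nut; then swing the wrench clockwise, seen from above, until you feel the nut come up tight, at about 3 N of pull across the middle of the handle's grip, and do not strain it further. Do not push the nut or the moving jaw with the fingers, do not disturb the tin, the reel and the cutters, and leave the wrench lying on the plate, fitted to the nut, and let go of it.

Things in the scene. Friction and masses are not known exactly. Their poses are not given: they have to be found in the camera images.
- wrench: loose steel adjustable wrench, about 0.6 kg, 217 mm long, lying flat on the plate. Origin: its underside, middle of the mouth as fitted; x out of the mouth, z up, handle along -x. Head 16 mm thick, x -66 to +16, y -31 to +37 mm; fixed jaw's flat at y = -15, moving jaw on the +y side, throat (bottom of the mouth) at x = -19 mm
- worm_top (a point): highest point of the worm, 21.5 mm over the wrench's underside (31.5 mm over the bench), 5.5 mm above the head's top and 4.5 mm above the stud, so a fingertip can slide on over them. Wrench frame x = -37.5, y = -2 mm; fixed in the wrench, does not spin
- worm: knurled roller in a window of the head, 21 mm diameter, 20 mm long, axis along the wrench's y, origin at its middle. Wiping over its top from handle to mouth (wrench +x) closes the jaws 1 mm per 11 mm of wiping (6 mm a turn), back opens them. It takes 5 N at its rim, so press with 7 to 12 N; over 30 N spoils it. It stalls, the finger slipping, when the jaws are snug, and holds its setting
- handle_grip (a point): middle of the handle's grip, 150 mm from the nut's axis, 18 mm over the bench (mid-thickness); wrench frame x = -150, y = 0. The handle is a straight bar, x -80 to -200 mm, 22 mm wide, 12 mm thick, 12 mm clear of the bench outside the plate
- mouth (a point): middle of the mouth as fitted to the nut: wrench frame x = 0, y = 0, 8 mm up; lies on the nut's axis when the wrench is fitted
- base_plate: terminal plate, aluminium, 160 x 160 x 10 mm, fixed to the bench, with a flush copper bar; origin under its middle, on the bench
- hex_nut: steel hexagon nut on the upright stud in the middle of the plate, 30 mm across flats, 34.6 over corners, 15 mm high (stud 17); origin on its axis at the plate's top. It turns clockwise easily (0.06 N m) for 0.5 to 1.1 rad, differently each time, then bears down and stiffens. At first up to 0.2 rad out of line with the jaws; it lines up as they close
- nut_centre (a point): point on the nut's axis, 8 mm above the plate's top
- clamp_stud (a joint): elastic twist of stud and nut, rad, clockwise: 0 until the nut bears down, then needs 0.2 N m to begin and 2 N m per rad more. Tight is 0.05 to 0.32 (0.3 to 0.84 N m, 2 to 5.5 N across the handle's grip). Let go, it springs back to 0.1 at most, and keeps that
- flux_jar: bystander: round tin with dark lid, 46 mm diameter, 35 mm high, on the bench beyond the plate; origin under its middle
- solder_reel: bystander: white reel, 60 mm diameter, 36 mm high, on the bench to the left of the plate; origin under its middle
- side_cutters: bystander: side cutters with orange handles, 119 x 85 x 12 mm, lying on the bench to the right of the plate; origin under their middle
- jaw: the moving jaw of the wrench, on its +y side, 34 x 14 x 16 mm, sliding along the wrench's y. Its axes are the wrench's; its origin lies 23 mm to the -y side of its inner flat
- jaw_face (a point): middle of the moving jaw's inner flat, 8 mm up; wrench frame x = 0. Jaw opening = its y in the wrench's frame + 15 mm: 35.5 to 37.5 mm at the start, 30 mm when snug on the nut

How it is judged (in metres and radians):
On the way, in this order (a step that is already met when the one before it is completed fails the run):
1. the jaws just fit the nut (opening under 31.5 mm, mouth centred on the nut) (y of jaw_face in the frame of wrench below 0.0165 m and horizontal distance between mouth and nut_centre below 0.006 m), for 0.2 s.
2. the nut is turned until it comes up tight (value of joint clamp_stud above 0.05 rad), for 0.1 s.
At the end, for the whole second after the job is handed in: The nut stays tight (twist over 0.03 rad); the wrench lies at rest flat on the plate (within 4 mm and 0.06 rad), its jaws still fitted (opening under 33 mm), its mouth within 8 mm of the nut's axis (value of joint clamp_stud above 0.03 rad and y of jaw_face in the frame of wrench below 0.018 m and horizontal distance between mouth and nut_centre below 0.008 m and z of wrench in the frame of base_plate below 0.014 m and angle between wrench's own z axis and vertical below 0.06 rad and linear speed of wrench below 0.01 m/s); the robot touches nothing.
It fails at once if the worm is pressed with more than 30 N (contact force between the fingers and worm above 30 N).
It fails at once if the nut is overtightened (twist over 0.32 rad, about 0.84 N m) (value of joint clamp_stud above 0.32 rad).
It fails at once if the nut is pushed with the fingers (contact force between the fingers and hex_nut above 3 N).
It fails at once if the moving jaw is pushed with the fingers (contact force between the fingers and jaw above 5 N).
It fails at once if a bystander is displaced by over 20 mm (distance of any of flux_jar, solder_reel, side_cutters from where it was at the start of the episode above 0.02 m).
It also fails if it takes over 72 s, if anything falls off the work surface, if the arm or the gripper's body presses on something with over 40 N, if the wrist force passes 120 N, or if a joint passes its speed limit or range.

## Working session

There is one attempt and no reset: what is moved stays moved. The work goes in short steps, Python scripts to look and compute and a tool call to move; the robot and the scene stay as the last step left them, time stands still between calls to the robot, and variables do not carry over. Pictures are saved under pics/ and viewed, at most 10 in all, crops included, and the job is handed in when it is done.

Besides the shell and the picture viewer there is one more tool, called as name(argument=value, ...) on one line, values as JSON. servo_tool: Moves the arm, as the interface text tells. Its arguments: {"type":"object","properties":{"series":{"type":"array"},"fingers":{"type":"number"},"squeeze":{"type":"number"}},"required":["series"]}

```bash
mkdir -p pics
cat > h.py <<'E'
import numpy as np, cv2
from bench import readout, viewer, r, finder
def ray_to_z(cam,px,z):
    p=viewer.camera_params(cam);K=np.array(p["intrinsics"]);V=np.array(p["view"])
    d=V[:3,:3].T@np.linalg.solve(K,[px[0],px[1],1]);o=-V[:3,:3].T@V[:3,3]
    return o+d*(z-o[2])/d[2]
def proj(cam,P):
    p=viewer.camera_params(cam);K=np.array(p["intrinsics"]);V=np.array(p["view"])
    c=V[:3,:3]@np.array(P,float)+V[:3,3];q=K@c;return q[:2]/q[2]
E
python3 - <<'E'
from h import *
np.set_printoptions(precision=1,suppress=True)
s=readout.read_state();print(s)
for c in("top","scene"):
    im=viewer.read_camera(c);cv2.imwrite(f"pics/{c}0.png",im[:,:,::-1])
    for t,z in(("hex_nut",25),("wrench",26),("worm",30),("base_plate",10),("jaw",26),("handle_grip",24),("worm_top",31.5),("nut_centre",18),("mouth",18),("flux_jar",35),("solder_reel",36),("side_cutters",6)):
        for d in finder.spot_in(c,t)[:1]: print(c,t,round(d["p"],2),np.array(d["position"]),ray_to_z(c,d["position"],z))
E
```

```text
{'clock': 0.0, 'joint_positions': array([-1.4,  0.3, -0.1,  1.5,  0. ,  1.3, -0.1]), 'joint_vel': array([-0., -0., -0.,  0.,  0.,  0., -0.]), 'tau': array([  0. , -62.5,   0. , -39.2,   0. ,   0. ,   0. ]), 'position': array([142.9, 608. , 230.5]), 'eef_rot': array([-0. ,  0.1,  1. , -0. ]), 'contact_force': array([ 0. , -0. , -0.7]), 'moment': array([ 0., -0.,  0.]), 'grasp_force': 0.0, 'grip_width': 85.4600476025042}
top hex_nut 0.66 [289.3 219.6] [549.3  66.9  25. ]
top wrench 0.9 [319.1 228.5] [529.4  -5.1  26. ]
top worm 0.66 [310.3 218.7] [552.4  16.3  30. ]
top jaw 0.39 [291.6 230.1] [524.3  60.7  26. ]
top handle_grip 0.85 [322.5 226.3] [534.8 -13.1  24. ]
top worm_top 0.77 [320.  226.5] [534.3  -7.2  31.5]
top mouth 0.82 [319.3 225.7] [535.9  -5.3  18. ]
top flux_jar 0.7 [281.8 166.5] [676.  87.  35.]
top solder_reel 0.66 [234.6 211.3] [566.6 196.7  36. ]
top side_cutters 0.64 [378.5 181.1] [ 648.1 -149.     6. ]
scene hex_nut 0.59 [304.9 244.5] [542.5  68.4  25. ]
scene wrench 0.58 [334.9 224.4] [539.6   0.8  26. ]
scene worm 0.63 [326.  227.9] [542.3  19.7  30. ]
scene base_plate 0.65 [297.9 251.4] [546.8  81.3  10. ]
scene jaw 0.69 [316.3 250.9] [519.3  61.9  26. ]
scene worm_top 0.7 [335.7 225.4] [534.4   3.7  31.5]
scene nut_centre 0.81 [308.4 241. ] [547.5  56.4  18. ]
scene mouth 0.71 [335.8 225.8] [540.1  -2.1  18. ]
scene flux_jar 0.57 [252.3 201.3] [671.7  86.7  35. ]
scene solder_reel 0.67 [238.4 281. ] [554.2 200.6  36. ]
scene side_cutters 0.56 [346.  157.6] [ 656.1 -133.3    6. ]
```

Run:
```python
from h import *
a=cv2.imread("pics/top0.png")[150:270,220:420];b=cv2.imread("pics/scene0.png")[140:300,220:420]
cv2.imwrite("pics/c1.png",np.vstack([cv2.resize(a,(800,480),interpolation=cv2.INTER_CUBIC)]))
cv2.imwrite("pics/c2.png",cv2.resize(b,(750,600),interpolation=cv2.INTER_CUBIC))
s=readout.read_state();print(s['eef_rot'].round(4).tolist())
np.set_printoptions(precision=3,suppress=True)
print(viewer.camera_params("wrist"), viewer.camera_params("top"),viewer.camera_params("scene"))
```

```text
[-0.0, 0.1151, 0.9933, 0.0]
{'intrinsics': array([[321.78 ,   0.   , 318.395],
       [  0.   , 321.78 , 200.707],
       [  0.   ,   0.   ,   1.   ]]), 'tool_from_camera': array([[  -0.001,   -0.963,   -0.269,   67.069],
       [   1.   ,   -0.001,    0.   ,   -1.05 ],
       [  -0.   ,   -0.269,    0.963, -143.154],
       [   0.   ,    0.   ,    0.   ,    1.   ]])} {'intrinsics': array([[365.137,   0.   , 319.58 ],
       [  0.   , 365.137, 197.43 ],
       [  0.   ,   0.   ,   1.   ]]), 'view': array([[  0.019,  -1.   ,  -0.012, -15.922],
       [ -0.998,  -0.018,  -0.06 , 604.219],
       [  0.059,   0.013,  -0.998, 869.087],
       [  0.   ,   0.   ,   0.   ,   1.   ]])} {'intrinsics': array([[517.765,   0.   , 314.208],
       [  0.   , 517.765, 197.326],
       [  0.   ,   0.   ,   1.   ]]), 'view': array([[ -0.645,  -0.764,  -0.006, 386.191],
       [ -0.612,   0.521,  -0.595, 393.737],
       [  0.458,  -0.38 ,  -0.804, 705.106],
       [  0.   ,   0.   ,   0.   ,   1.   ]])}
```

View pics/c1.png

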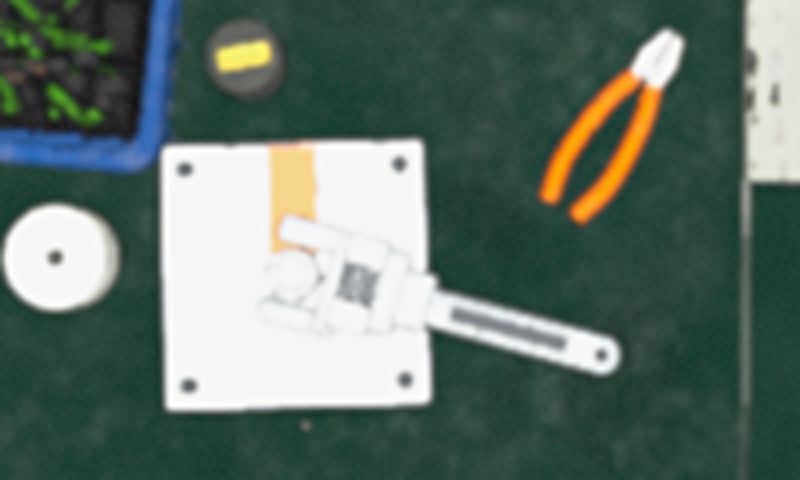

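View pics/c2.png

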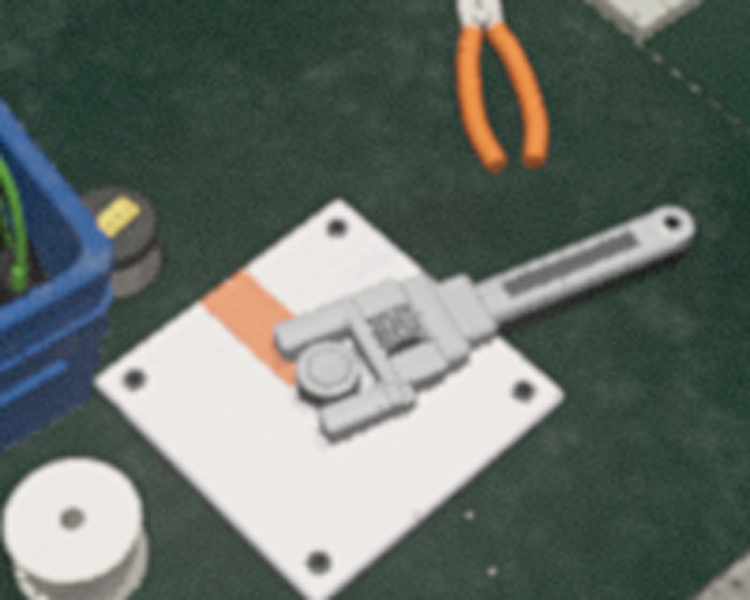

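Run:
```python
from h import *
np.set_printoptions(precision=1,suppress=True)
def T(x,y): return (220+x/4-.4,150+y/4-.4)
def S(x,y): return (220+x/3.75-.4,140+y/3.75-.4)
for n,t,s,z in(("stud",(295,275),(326,368),27),("hole",(601,355),(673,222),24),("slot0",(452,314),(507,287),24),("slot1",(566,344),(636,239),24),("wormwin",(359,284),(397,322),30),("pl_tl",(162,148),(95,380),10),("pl_tr",(423,141),(338,200),10),("pl_br",(432,402),(565,397),10),("pl_bl",(167,410),(318,608),10)):
    print(n,ray_to_z("top",T(*t),z),ray_to_z("scene",S(*s),z))
for c in("top","scene"):
    m=finder.masks_of  # masks on newest picture
    for d in m(c,"handle_grip")[:1]+m(c,"worm")[:1]:
        P=d["pixels"];ys,xs=np.nonzero(P)
        W=np.array([ray_to_z(c,(x,y),24)[:2] for x,y in zip(xs,ys)])
        C=W.mean(0);u,s_,v=np.linalg.svd(W-C,full_matrices=False)
        print(c,len(W),C,v[0],np.degrees(np.arctan2(*v[0][::-1])))
```

```text
stud [552.5  57.1  27. ] [550.4  58.   27. ]
hole [ 508.2 -126.9   24. ] [ 505.7 -129.2   24. ]
slot0 [530.9 -37.4  24. ] [530.5 -39.7  24. ]
slot1 [ 514.3 -105.9   24. ] [ 510.3 -107.8   24. ]
wormwin [547.8  18.5  30. ] [546.9  17.   30. ]
pl_tl [628.9 142.2  10. ] [625.3 140.1  10. ]
pl_tr [636.1 -18.2  10. ] [632.6 -17.8  10. ]
pl_br [477.1 -26.5  10. ] [472.7 -24.7  10. ]
pl_bl [469.  134.6  10. ] [465.  133.9  10. ]
top 1208 [537.3 -14.5] [0.2 1. ] 75.7676712133502
top 66 [547.7  20.2] [-0.6 -0.8] -128.94114795061645
scene 2016 [532.3  -9.8] [0.2 1. ] 76.69209161625213
```

servo_tool(series=[-26.4, -24.6, 0, 0, -26.4, -24.6, 0, 0, -26.4, -24.6, 0, 0, -26.4, -24.6, 0, 0, -26.4, -24.6, 0, 0, -26.4, -24.6, 0, 0, -26.4, -24.6, 0, 0, -26.4, -24.6, 0, 0, -26.4, -24.6, 0, 0, -26.4, -24.6, 0, 0, -26.4, -24.6, 0, 0, -26.4, -24.6, 0, 0, -26.4, -24.6, 0, 0, -26.4, -24.6, 0, 0, -26.4, -24.6, 5, 0, -26.4, -24.6, 10, 0, -26.4, -24.6, 15, 0, -26.4, -24.6, 20, 0, -26.4, -24.6, 20, 0, -26.4, -24.6, 20, 0.026], fingers=255, squeeze=20)

```text
clock: 3.5
position: [545.2, 7.6, 140.8]
eef_rot: [0.0, 0.128, 0.992, 0.0]
contact_force: [0.4, 0.7, -0.5]
grip_width: 0.0
grasp_force: 0.0
```

```bash
cat >> h.py <<'E'
from scipy.spatial.transform import Rotation as R
def wray(s,px,z):
    p=viewer.camera_params("wrist");K=np.array(p["intrinsics"]);T=np.array(p["tool_from_camera"])
    q=s["eef_rot"];Rw=R.from_quat([q[1],q[2],q[3],q[0]]).as_matrix()
    d=Rw@T[:3,:3]@np.linalg.solve(K,[px[0],px[1],1]);o=Rw@T[:3,3]+s["position"]
    return o+d*(z-o[2])/d[2]
def wproj(s,P):
    p=viewer.camera_params("wrist");K=np.array(p["intrinsics"]);T=np.array(p["tool_from_camera"])
    q=s["eef_rot"];Rw=R.from_quat([q[1],q[2],q[3],q[0]]).as_matrix()
    c=T[:3,:3].T@(Rw.T@(np.array(P,float)-s["position"])-T[:3,3]);k=K@c;return k[:2]/k[2]
E
python3 - <<'E'
from h import *
np.set_printoptions(precision=1,suppress=True)
s=readout.read_state();im=viewer.read_camera("wrist");cv2.imwrite("pics/w1.png",im[:,:,::-1])
for t,z in(("worm",30),("worm_top",31.5),("hex_nut",25),("jaw",26)):
    for d in finder.spot_in("wrist",t)[:1]: print(t,round(d["p"],2),d["position"],wray(s,d["position"],z))
for P in((551,58,27),(547,19.5,31.5)):print(P,wproj(s,P))
E
```

```text
worm 0.91 [330.6, 192.1] [544.3  17.1  30. ]
worm_top 0.96 [305.7, 190.6] [537.6  -2.   31.5]
hex_nut 0.96 [373.6, 180.4] [545.   53.5  25. ]
jaw 0.66 [303.6, 192.8] [540.2  -4.8  26. ]
(551, 58, 27) [380.9 186.5]
(547, 19.5, 31.5) [334.4 194.9]
```

View pics/w1.png

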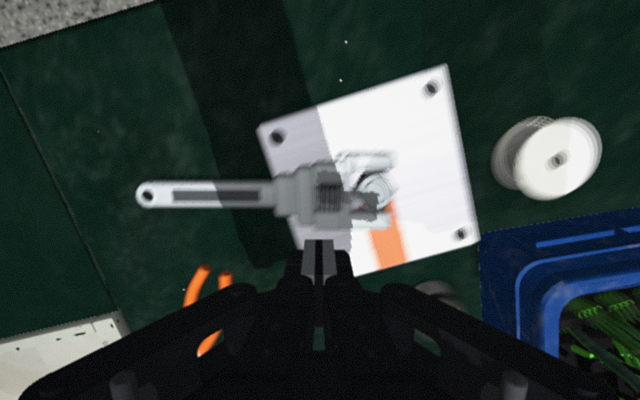

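Run:
```python
from h import *
np.set_printoptions(precision=1,suppress=True)
s=readout.read_state();im=viewer.read_camera("wrist")[130:290,240:440]
cv2.imwrite("pics/w2.png",cv2.resize(im[:,:,::-1],(750,600),interpolation=cv2.INTER_CUBIC))
print(s['position'],s['joint_positions'])
for t,z in(("worm",30),("worm_top",31.5),("hex_nut",25),("jaw",26)):
    for d in finder.spot_in("wrist",t)[:1]: print(t,round(d["p"],2),d["position"],wray(s,d["position"],z))
for P in((551,58,27),(547,19.5,31.5),s["position"]):print(P,wproj(s,P))
```

```text
[544.4   9.3 141.4] [-0.6  0.2  0.6  1.8 -0.1  1.1  1.3]
worm 0.75 [331.0, 191.2] [542.8  19.3  30. ]
worm_top 0.68 [369.1, 159.7] [525.3  54.6  31.5]
hex_nut 0.92 [373.5, 179.5] [543.4  55.4  25. ]
jaw 0.79 [366.3, 157.3] [523.8  53.5  26. ]
(551, 58, 27) [379. 188.]
(547, 19.5, 31.5) [332.6 196.4]
[544.4   9.3 141.4] [320.5 254.5]
```

View pics/w2.png

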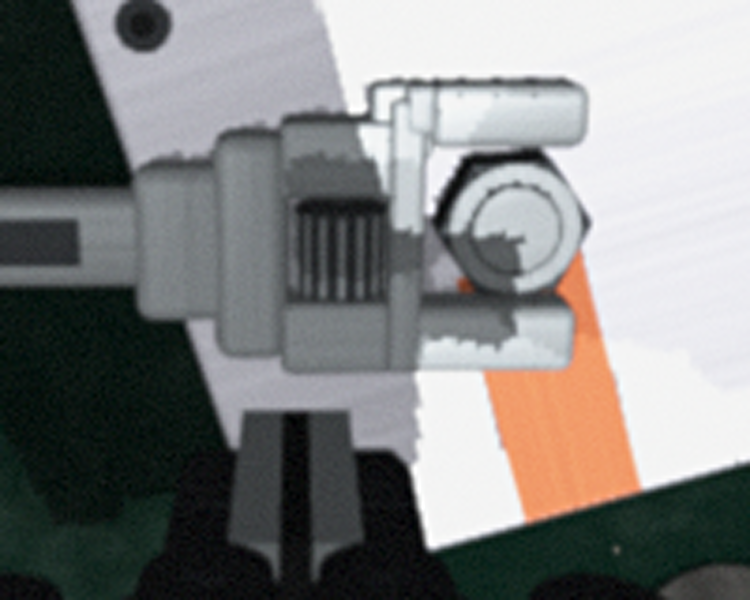

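servo_tool(series=[0.3, 4.5, 20, 0, 0, 0, 25, 0, 0, 0, 25, 0, 0, 0, 20, 0, 0, 0, 10, 0, 0, 0, 4, 0, 0, 0, 0, 0, 0, 0, 0, 0])

```text
clock: 4.8
position: [545.9, 13.3, 38.3]
eef_rot: [0.001, 0.128, 0.992, 0.0]
contact_force: [0.1, 0.0, -0.8]
grip_width: -0.1
grasp_force: 0.0
```

servo_tool(series=[0, 0, 3, 0, 0, 0, 2, 0, 0, 0, 1, 0, 0, 0, 0, 0, 0, 0, 0, 0])

```text
clock: 5.3
position: [545.4, 13.3, 31.6]
eef_rot: [0.0, 0.128, 0.992, 0.0]
contact_force: [-0.8, 0.0, 3.3]
grip_width: 0.2
grasp_force: 2.1
```

servo_tool(series=[0, 0, 0.5, 0, 0, 0, 0.5, 0, 0, 0, 0, 0])

```text
clock: 5.6
position: [545.7, 13.3, 31.3]
eef_rot: [0.0, 0.128, 0.992, 0.0]
contact_force: [-5.3, 1.0, 13.9]
grip_width: -0.0
grasp_force: 6.8
```

servo_tool(series=[0, 1, -0.3, 0, 0, 2, 0, 0, 0, 2, 0, 0, 0, 2, 0, 0])

```text
clock: 6.0
position: [547.7, 18.7, 31.4]
eef_rot: [0.001, 0.129, 0.992, -0.0]
contact_force: [-0.8, -3.8, 10.1]
grip_width: -0.0
grasp_force: 4.8
```

servo_tool(series=[0, 2, 0, 0, 0, 1, 0, 0])

```text
clock: 6.2
position: [548.5, 21.4, 31.4]
eef_rot: [0.001, 0.129, 0.992, -0.0]
contact_force: [-2.2, -5.5, 10.6]
grip_width: -0.3
grasp_force: 5.3
```

servo_tool(series=[0, 2, 0, 0, 0, 1, 0, 0])

```text
clock: 6.4
position: [549.2, 24.2, 31.4]
eef_rot: [0.001, 0.129, 0.992, -0.0]
contact_force: [-2.1, -4.7, 10.4]
grip_width: -0.1
grasp_force: 5.3
```

servo_tool(series=[0, 1, 0, 0, 0, 1, 0, 0])

```text
clock: 6.6
position: [549.7, 26.0, 31.4]
eef_rot: [0.001, 0.129, 0.992, -0.001]
contact_force: [-2.7, -4.6, 10.3]
grip_width: 0.1
grasp_force: 5.3
```

servo_tool(series=[0, 1, 0, 0, 0, 1, 0, 0])

```text
clock: 6.8
position: [550.2, 28.0, 31.4]
eef_rot: [0.001, 0.129, 0.992, -0.001]
contact_force: [-1.7, -4.0, 8.2]
grip_width: -0.2
grasp_force: 4.2
```

servo_tool(series=[0, 0, -4, 0, 0, -7, 0, 0, 0, -8, 0, 0, 0, 0, 2.5, 0, 0, 0, 1, 0, 0, 0, 0.5, 0, 0, 0, 0, 0])

```text
clock: 7.5
position: [545.7, 14.0, 31.0]
eef_rot: [-0.0, 0.129, 0.992, -0.0]
contact_force: [-5.1, -4.5, 10.9]
grip_width: 0.1
grasp_force: 5.8
```

servo_tool(series=[0, 2, 0, 0, 0, 3, 0, 0, 0, 3, 0, 0, 0, 3, 0, 0])

```text
clock: 7.9
position: [548.7, 24.5, 31.4]
eef_rot: [0.0, 0.129, 0.992, -0.0]
contact_force: [-5.7, -5.3, 14.0]
grip_width: 0.1
grasp_force: 7.2
```

servo_tool(series=[0, 3, 0, 0, 0, 1, 0, 0])

```text
clock: 8.1
position: [549.9, 28.9, 31.2]
eef_rot: [0.0, 0.128, 0.992, -0.0]
contact_force: [-3.9, -3.1, 11.0]
grip_width: -0.1
grasp_force: 5.3
```

servo_tool(series=[0, 0, -4, 0, 0.3, -7, 0, 0, 0.3, -8, 0, 0, 0, 0, 2.5, 0, 0, 0, 1, 0, 0, 0, 0.3, 0, 0, 0, 0, 0, 0, 2, 0, 0, 0, 3, 0, 0, 0, 3, 0, 0, 0, 3, 0, 0])

```text
clock: 9.2
position: [547.9, 24.6, 31.4]
eef_rot: [-0.0, 0.129, 0.992, -0.0]
contact_force: [-5.2, -5.4, 12.8]
grip_width: 0.2
grasp_force: 6.5
```

servo_tool(series=[0, 3, 0, 0, 0, 1, 0, 0])

```text
clock: 9.4
position: [549.1, 28.9, 31.3]
eef_rot: [0.0, 0.128, 0.992, -0.0]
contact_force: [-3.4, -4.1, 10.8]
grip_width: -0.0
grasp_force: 5.3
```

servo_tool(series=[0, 0, -4, 0, 0.3, -7, 0, 0, 0, -8, 0, 0, 0, 0, 2.5, 0, 0, 0, 1, 0, 0, 0, 0.5, 0, 0, 0, 0, 0, 0, 2, 0, 0, 0, 3, 0, 0, 0, 3, 0, 0, 0, 3, 0, 0])

```text
clock: 10.5
position: [547.3, 24.6, 31.3]
eef_rot: [-0.001, 0.129, 0.992, -0.001]
contact_force: [-7.3, -5.5, 15.3]
grip_width: -0.4
grasp_force: 7.4
```

servo_tool(series=[0, 3, 0, 0, 0, 1, 0, 0])

```text
clock: 10.7
position: [548.5, 29.0, 31.3]
eef_rot: [-0.0, 0.128, 0.992, -0.0]
contact_force: [-6.8, -4.1, 13.0]
grip_width: 0.1
grasp_force: 6.1
```

servo_tool(series=[0, 0, -8, 0, 0, -10, -10, 0, 0, -10, -20, 0, 0, -2, -20, 0, 0, 0, -15, 0, 0, 0, -10, 0, 0, 0, 0, 0, 0, 0, 0, 0])

```text
clock: 11.5
position: [542.9, 8.9, 113.4]
eef_rot: [-0.0, 0.128, 0.992, 0.0]
contact_force: [-0.2, 0.5, 0.6]
grip_width: -0.5
grasp_force: 0.0
```

Run:
```python
from h import *
np.set_printoptions(precision=1,suppress=True)
s=readout.read_state();im=viewer.read_camera("wrist")[130:290,240:440]
cv2.imwrite("pics/w3.png",cv2.resize(im[:,:,::-1],(750,600),interpolation=cv2.INTER_CUBIC))
print(s['position'],s['contact_force'],wproj(s,(551,58,27)),wproj(s,(546.5,18.5,31.5)))
```

```text
[542.9   8.9 113.4] [-0.2  0.5  0.6] [386.8 198.5] [333.8 207.6]
```

View pics/w3.png

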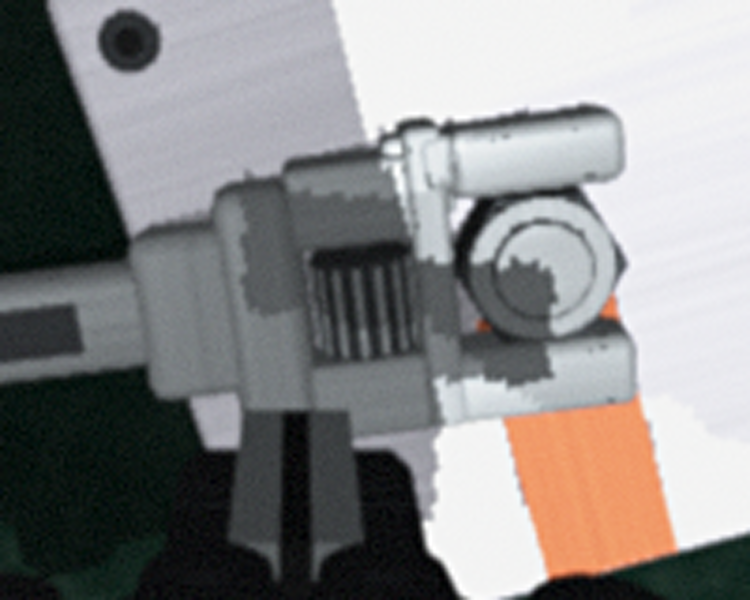

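servo_tool(series=[0, 0, 0, -0.1, -1.8, 3.2, 20, 0, -1.9, 3.2, 25, 0, 0, 0, 20, 0, 0, 0, 10, 0, 0, 0, 2, 0, 0, 0, 0, 0])

```text
clock: 12.25
position: [547.8, 14.1, 36.8]
eef_rot: [-0.0, 0.078, 0.997, -0.0]
contact_force: [0.7, -0.0, -0.7]
grip_width: 0.1
grasp_force: 0.0
```

servo_tool(series=[0, 0, 3, 0, 0, 0, 1, 0, 0, 0, 0.5, 0, 0, 0, 0, 0])

```text
clock: 12.65
position: [547.9, 14.3, 32.5]
eef_rot: [0.0, 0.078, 0.997, 0.0]
contact_force: [-0.1, 0.4, 0.3]
grip_width: 0.1
grasp_force: 0.0
```

servo_tool(series=[0, 0, 1, 0, 0, 0, 0.6, 0, 0, 0, 0, 0])

```text
clock: 12.95
position: [548.1, 14.4, 31.3]
eef_rot: [0.0, 0.078, 0.997, 0.0]
contact_force: [-2.1, -0.3, 6.8]
grip_width: -0.1
grasp_force: 3.7
```

servo_tool(series=[0, 2, 0, 0, 0, 3, 0, 0, 0, 3, 0, 0])

```text
clock: 13.25
position: [549.0, 20.5, 31.4]
eef_rot: [-0.0, 0.079, 0.997, -0.001]
contact_force: [-5.7, -5.4, 12.6]
grip_width: 0.2
grasp_force: 5.7
```

servo_tool(series=[0, 3, 0, 0, 0, 3, 0, 0])

```text
clock: 13.45
position: [549.8, 26.3, 31.4]
eef_rot: [-0.0, 0.079, 0.997, -0.001]
contact_force: [-5.9, -6.6, 11.5]
grip_width: 0.0
grasp_force: 6.1
```

servo_tool(series=[0, 1, 0, 0, 0, 0, -4, 0, 0.4, -7, 0, 0, 0.4, -8, 0, 0, 0, 0, 2.5, 0, 0, 0, 1, 0, 0, 0, 0.3, 0, 0, 0, 0, 0, 0, 2, 0, 0, 0, 3, 0, 0])

```text
clock: 14.45
position: [547.4, 17.2, 31.3]
eef_rot: [-0.0, 0.079, 0.997, -0.001]
contact_force: [-6.0, -7.3, 14.7]
grip_width: 0.0
grasp_force: 7.1
```

servo_tool(series=[0, 3, 0, 0, 0, 2, 0, 0])

```text
clock: 14.65
position: [548.2, 22.6, 31.4]
eef_rot: [-0.001, 0.079, 0.997, -0.001]
contact_force: [-6.8, -6.8, 14.1]
grip_width: 0.1
grasp_force: 7.0
```

servo_tool(series=[0, 2, 0, 0, 0, 2, 0, 0])

```text
clock: 14.85
position: [548.6, 26.2, 31.4]
eef_rot: [-0.001, 0.079, 0.997, -0.001]
contact_force: [-8.2, -8.0, 14.6]
grip_width: -0.2
grasp_force: 7.4
```

servo_tool(series=[0, 1, 0, 0, 0, 0, -4, 0, 0.4, -7, 0, 0, 0.4, -8, 0, 0, 0, 0, 2.5, 0, 0, 0, 1, 0, 0, 0, 0.3, 0, 0, 0, 0, 0, 0, 2, 0, 0, 0, 3, 0, 0])

```text
clock: 15.85
position: [547.3, 17.8, 31.5]
eef_rot: [0.0, 0.079, 0.997, -0.001]
contact_force: [-1.8, -5.0, 7.4]
grip_width: 0.3
grasp_force: 3.4
```

servo_tool(series=[0, 3, 0, 0, 0, 2, 0, 0])

```text
clock: 16.05
position: [548.4, 23.4, 31.6]
eef_rot: [0.001, 0.079, 0.997, -0.0]
contact_force: [-0.0, -3.4, 6.7]
grip_width: -0.1
grasp_force: 3.3
```

servo_tool(series=[0, 2, 0, 0, 0, 2, 0, 0])

```text
clock: 16.25
position: [549.0, 27.4, 31.5]
eef_rot: [0.001, 0.079, 0.997, -0.0]
contact_force: [-0.5, -4.6, 6.6]
grip_width: -0.2
grasp_force: 3.3
```

servo_tool(series=[0, 0, -8, 0, 0, -10, -10, 0, 0, -10, -20, 0, 0, -2, -20, 0, 0, 0, -15, 0, 0, 0, -10, 0, 0, 0, 0, 0, 0, 0, 0, 0])

```text
clock: 17.05
position: [544.7, 7.0, 113.7]
eef_rot: [-0.0, 0.078, 0.997, 0.0]
contact_force: [0.1, 0.1, -0.1]
grip_width: 0.2
grasp_force: 0.0
```

Run:
```python
from h import *
np.set_printoptions(precision=1,suppress=True)
s=readout.read_state();im=viewer.read_camera("wrist")[130:290,240:440]
cv2.imwrite("pics/w4.png",cv2.resize(im[:,:,::-1],(750,600),interpolation=cv2.INTER_CUBIC))
print(s['position'],s['contact_force'],wproj(s,(552,56.5,27)),wproj(s,(548.6,20.5,31.5)))
```

```text
[544.7   7.  113.7] [ 0.1  0.1 -0.1] [387.2 203.9] [339.  208.6]
```

View pics/w4.png

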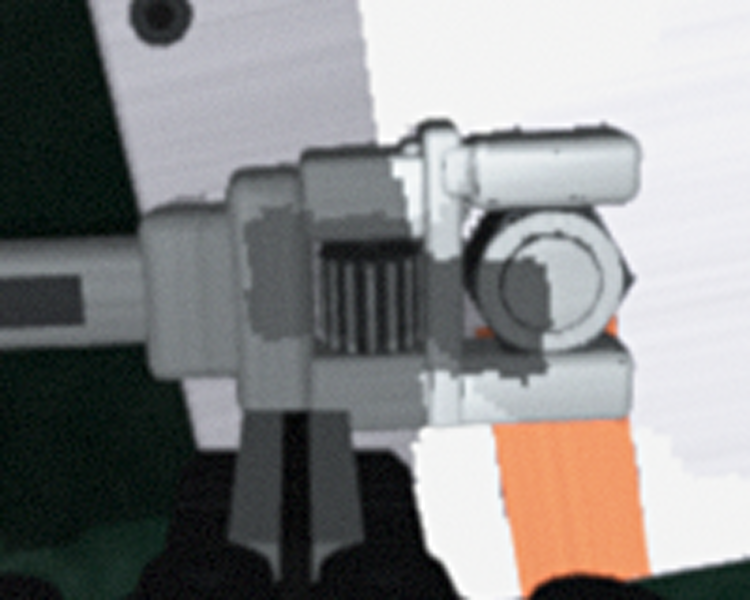

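Run:
```python
from h import *
np.set_printoptions(precision=1,suppress=True)
q=lambda a,b,p:dict(eef_rot=np.array([0,a,b,0])/np.hypot(a,b),position=np.array(p))
for n,s,A,B in(("w2",q(.128,.992,[544.4,9.3,141.4]),(510,145),(510,295)),("w3",q(.128,.992,[542.9,8.9,113.4]),(555,188),(568,326)),("w4",q(.078,.997,[544.7,7,113.7]),(550,205),(552,345))):
    f=lambda P:wray(s,(240+P[0]/3.75-.4,130+P[1]/3.75-.4),26)
    print(n,f(A),f(B),np.linalg.norm(f(A)-f(B)))
s=q(.078,.997,[544.7,7,113.7])
f=lambda P,z:wray(s,(240+P[0]/3.75-.4,130+P[1]/3.75-.4),z)
print("stud",f((552,283),27),"worm",f((370,303),31),"slot",f((0,301),24),f((82,299),24),"edges",f((0,240),24),f((140,238),24),f((0,347),24),f((145,344),24))
```

```text
w2 [534.4  58.8  26. ] [567.6  51.7  26. ] 33.96093349068291
w3 [537.4  61.5  26. ] [565.9  58.4  26. ] 28.62324445520013
w4 [537.3  57.5  26. ] [566.2  55.   26. ] 29.066102065222914
stud [552.9  56.1  27. ] worm [550.1  19.8  31. ] slot [540.2 -53.8  24. ] [542.4 -37.4  24. ] edges [527.8 -51.   24. ] [531.7 -23.4  24. ] [549.8 -56.   24. ] [553.8 -26.7  24. ]
```

servo_tool(series=[-8, -21.2, 0, -0.016, -8, -21.2, 0, 0, -8, -21.2, 0, 0, -8.3, -21.1, 0, 0, 0, 0, 25, 0, 0, 0, 25, 0, 0, 0, 25, 0, 0, 0, 17, 0, 0, 0, 0, 0])

```text
clock: 18.0
position: [562.3, -81.6, 18.9]
eef_rot: [-0.003, 0.07, 0.998, -0.0]
contact_force: [0.1, 0.2, 0.9]
grip_width: 0.2
grasp_force: 0.0
```

servo_tool(series=[0, 0, 7, 0, 0, 0, 0, 0, 0, 0, 0, 0])

```text
clock: 18.3
position: [565.1, -81.9, 15.6]
eef_rot: [0.0, 0.07, 0.998, 0.0]
contact_force: [-1.1, 0.4, 0.4]
grip_width: 0.0
grasp_force: 0.0
```

servo_tool(series=[3, 0, 0.5, 0, 3, 0, 0.5, 0, 2, 0, 0, 0, 1, 0, 0, 0])

```text
clock: 18.7
position: [555.8, -80.6, 14.4]
eef_rot: [0.0, 0.07, 0.998, 0.0]
contact_force: [1.9, -1.0, -0.1]
grip_width: -0.1
grasp_force: 0.6
```

servo_tool(series=[3.4, -0.6, 0, 0.025, 5.4, -0.9, 0, 0.04, 5.4, -0.9, 0, 0.04, 5.4, -0.9, 0, 0.04, 5.4, -0.9, 0, 0.04, 5.4, -0.9, 0, 0.04])

```text
clock: 19.3
position: [524.9, -78.3, 14.2]
eef_rot: [0.0, 0.183, 0.983, 0.0]
contact_force: [1.1, -0.0, 0.8]
grip_width: -0.5
grasp_force: 0.6
```

servo_tool(series=[5.4, -0.9, 0, 0.04, 5.4, -0.9, 0, 0.04, 5.4, -0.9, 0, 0.04, 5.4, -0.9, 0, 0.04, 5.4, -0.9, 0, 0.04, 0, 0, 0, 0])

```text
clock: 19.9
position: [498.1, -70.6, 14.0]
eef_rot: [-0.0, 0.28, 0.96, 0.0]
contact_force: [0.3, 1.1, -0.5]
grip_width: -0.1
grasp_force: 0.0
```

servo_tool(series=[2.7, -0.4, 0, 0.02, 2.7, -0.4, 0, 0.02, 2.7, -0.4, 0, 0.02, 0, 0, 0, 0])

```text
clock: 20.3
position: [491.1, -67.3, 14.0]
eef_rot: [-0.0, 0.308, 0.951, 0.0]
contact_force: [0.1, -0.0, -0.1]
grip_width: -0.1
grasp_force: 0.0
```

servo_tool(series=[2.7, -0.4, 0, 0.02, 2.7, -0.4, 0, 0.02, 2.7, -0.4, 0, 0.02, 2.7, -0.4, 0, 0.02])

```text
clock: 20.7
position: [481.6, -62.1, 14.1]
eef_rot: [-0.0, 0.346, 0.938, -0.0]
contact_force: [0.3, -1.2, 0.9]
grip_width: -0.2
grasp_force: 0.7
```

servo_tool(series=[2.7, -0.4, 0, 0.02, 2.7, -0.4, 0, 0.02, 2.7, -0.4, 0, 0.02, 2.7, -0.4, 0, 0.02])

```text
clock: 21.1
position: [472.6, -55.9, 14.1]
eef_rot: [-0.0, 0.384, 0.923, 0.0]
contact_force: [1.3, -0.8, 0.1]
grip_width: -0.3
grasp_force: 0.6
```

Run:
```python
from h import *
s=readout.read_state();print(s['contact_force'].round(2),s['joint_positions'].round(2))
im=viewer.read_camera("top")[150:270,220:420]
cv2.imwrite("pics/t5.png",cv2.resize(im[:,:,::-1],(800,480),interpolation=cv2.INTER_CUBIC))
```

```text
[ 1.28 -0.75  0.11] [-0.6   0.31  0.7   2.09 -0.27  0.83  1.04]
```

View pics/t5.png

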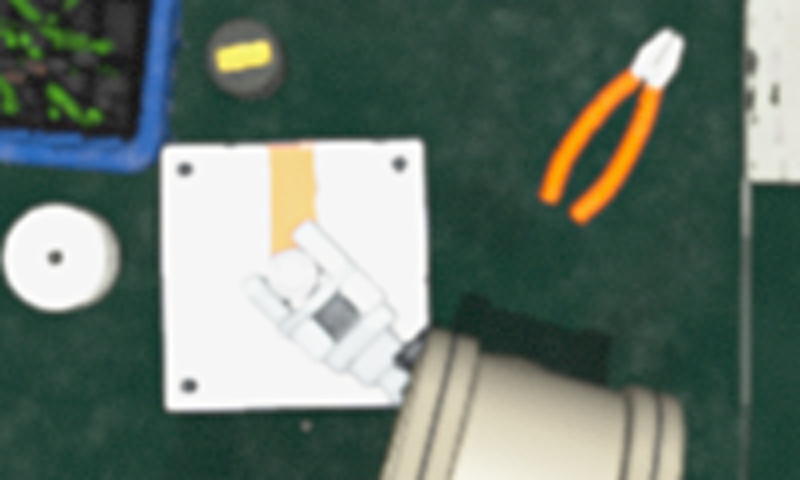

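servo_tool(series=[2.7, -0.4, 0, 0.02, 2.7, -0.4, 0, 0.02])

```text
clock: 21.35
position: [468.4, -52.7, 14.1]
eef_rot: [0.0, 0.402, 0.916, 0.0]
contact_force: [1.3, -1.4, 0.6]
grip_width: 0.0
grasp_force: 0.6
```

servo_tool(series=[2.7, -0.4, 0, 0.02, 2.7, -0.4, 0, 0.02])

```text
clock: 21.55
position: [464.0, -49.2, 14.1]
eef_rot: [-0.0, 0.42, 0.907, 0.0]
contact_force: [0.0, -1.0, -0.2]
grip_width: 0.0
grasp_force: 0.6
```

servo_tool(series=[2.7, -0.4, 0, 0.02, 2.7, -0.4, 0, 0.02])

```text
clock: 21.75
position: [460.0, -45.5, 14.1]
eef_rot: [-0.0, 0.438, 0.899, 0.0]
contact_force: [1.1, -2.3, 0.4]
grip_width: -0.2
grasp_force: 0.6
```

servo_tool(series=[2.7, -0.4, 0, 0.02, 2.7, -0.4, 0, 0.02])

```text
clock: 21.95
position: [456.1, -41.7, 14.1]
eef_rot: [-0.0, 0.456, 0.89, 0.0]
contact_force: [0.8, -0.2, 0.3]
grip_width: 0.0
grasp_force: 0.6
```

servo_tool(series=[2.7, -0.4, 0, 0.02, 2.7, -0.4, 0, 0.02])

```text
clock: 22.15
position: [452.3, -37.8, 14.1]
eef_rot: [0.0, 0.474, 0.881, 0.0]
contact_force: [0.7, -2.5, -0.2]
grip_width: 0.3
grasp_force: 1.1
```

servo_tool(series=[1.4, -0.2, 0, 0.01, 0, 0, 0, 0])

```text
clock: 22.35
position: [451.4, -36.7, 14.1]
eef_rot: [-0.0, 0.478, 0.879, 0.0]
contact_force: [-0.1, -0.8, 0.0]
grip_width: 0.2
grasp_force: 0.5
```

servo_tool(series=[0, 0, 0, 0])

```text
clock: 22.45
position: [451.5, -36.7, 14.1]
eef_rot: [-0.0, 0.477, 0.879, 0.0]
contact_force: [-1.0, -1.9, 0.3]
grip_width: 0.1
grasp_force: 0.4
```

servo_tool(series=[0, 0, 0, 0])

```text
clock: 22.55
position: [451.5, -36.8, 14.1]
eef_rot: [-0.0, 0.478, 0.879, 0.0]
contact_force: [0.2, -1.0, -0.2]
grip_width: -0.2
grasp_force: 0.3
```

servo_tool(series=[2.7, -0.4, 0, 0.02, 2.7, -0.4, 0, 0.02])

```text
clock: 22.75
position: [448.0, -32.9, 14.1]
eef_rot: [0.0, 0.496, 0.868, -0.0]
contact_force: [1.4, -3.1, -0.3]
grip_width: 0.5
grasp_force: 1.4
```

servo_tool(series=[2.7, -0.4, 0, 0.02, 2.7, -0.4, 0, 0.02])

```text
clock: 22.95
position: [444.4, -28.4, 14.1]
eef_rot: [0.0, 0.513, 0.858, -0.0]
contact_force: [0.3, -2.5, -0.3]
grip_width: -0.0
grasp_force: 1.6
```

servo_tool(series=[0, 0, 0, 0])

```text
clock: 23.05
position: [444.2, -28.1, 14.0]
eef_rot: [-0.0, 0.513, 0.859, 0.0]
contact_force: [0.1, -1.4, 0.2]
grip_width: -0.2
grasp_force: 0.9
```

servo_tool(series=[0, 0, 0, 0])

```text
clock: 23.15
position: [444.4, -28.2, 14.1]
eef_rot: [-0.0, 0.512, 0.859, 0.0]
contact_force: [0.0, -1.5, 1.0]
grip_width: 0.4
grasp_force: 0.8
```

servo_tool(series=[2.7, -0.4, 0, 0.02, 2.7, -0.4, 0, 0.02, 0, 0, 0, 0])

```text
clock: 23.45
position: [441.1, -23.8, 14.0]
eef_rot: [-0.0, 0.53, 0.848, -0.0]
contact_force: [0.3, -2.6, 0.3]
grip_width: -0.3
grasp_force: 1.2
```

servo_tool(series=[0, 0, 0, 0])

```text
clock: 23.55
position: [441.1, -23.9, 14.0]
eef_rot: [-0.0, 0.529, 0.848, -0.0]
contact_force: [-0.1, -2.1, -0.5]
grip_width: -0.1
grasp_force: 1.1
```

servo_tool(series=[2.7, -0.4, 0, 0.02, 0, 0, 0, 0])

```text
clock: 23.75
position: [439.6, -21.7, 14.0]
eef_rot: [-0.0, 0.538, 0.843, -0.0]
contact_force: [0.5, -3.3, 0.3]
grip_width: 0.2
grasp_force: 1.4
```

servo_tool(series=[0, 0, 0, 0])

```text
clock: 23.85
position: [439.6, -21.7, 14.0]
eef_rot: [-0.0, 0.538, 0.843, -0.0]
contact_force: [0.5, -3.3, -0.9]
grip_width: -0.2
grasp_force: 1.3
```

servo_tool(series=[2.7, -0.4, 0, 0.02, 1.3, -0.2, 0, 0.01, 0, 0, 0, 0])

```text
clock: 24.15
position: [437.4, -18.3, 14.1]
eef_rot: [-0.0, 0.551, 0.835, -0.0]
contact_force: [-0.1, -3.2, -0.4]
grip_width: 0.1
grasp_force: 1.6
```

servo_tool(series=[0, 0, 0, 0])

```text
clock: 24.25
position: [437.5, -18.3, 14.0]
eef_rot: [-0.0, 0.55, 0.835, 0.0]
contact_force: [-1.0, -3.5, 0.5]
grip_width: 0.3
grasp_force: 1.5
```

servo_tool(series=[2.7, -0.4, 0, 0.02, 0, 0, 0, 0])

```text
clock: 24.45
position: [436.0, -15.9, 14.0]
eef_rot: [-0.0, 0.559, 0.829, 0.0]
contact_force: [0.4, -3.7, 0.9]
grip_width: -0.0
grasp_force: 1.7
```

servo_tool(series=[0, 0, 0, 0])

```text
clock: 24.55
position: [436.1, -15.9, 14.1]
eef_rot: [-0.0, 0.559, 0.829, 0.0]
contact_force: [-0.5, -3.9, 0.7]
grip_width: 0.1
grasp_force: 1.6
```

servo_tool(series=[0, 0, 0, 0])

```text
clock: 24.65
position: [436.1, -16.0, 14.1]
eef_rot: [-0.0, 0.559, 0.829, 0.0]
contact_force: [-0.6, -3.9, 0.2]
grip_width: 0.2
grasp_force: 1.6
```

servo_tool(series=[-1, 0, 0, 0, -1, 0, 0, 0, -1, 0, 0, 0, -1, 0, 0, 0, -1, 0, 0, 0, -1, 0, 0, 0, -1, 0, 0, 0, -2, 0, 0, 0, -3, 0, 0, 0, -5, 0, 0, 0, -4, 0, 0, 0, 0, 0, 0, 0])

```text
clock: 25.85
position: [444.3, -36.3, 14.1]
eef_rot: [0.0, 0.559, 0.829, -0.0]
contact_force: [0.2, 0.4, -0.2]
grip_width: 0.5
grasp_force: 0.0
```

servo_tool(series=[0, 0, -10, 0, 0, 0, -20, 0, 0, 0, -25, 0, 0, 0, -25, 0, 0, 0, -25, 0, 0, 0, -20, 0, 0, 0, 0, 0, 0, 0, 0, 0])

```text
clock: 26.65
position: [444.1, -35.3, 139.4]
eef_rot: [0.0, 0.559, 0.829, 0.001]
contact_force: [0.1, 0.1, 0.4]
grip_width: -0.1
grasp_force: 0.0
```

Run:
```python
from h import *
s=readout.read_state();print(s['position'].round(1),s['contact_force'].round(2))
im=viewer.read_camera("wrist")
cv2.imwrite("pics/w6.png",cv2.resize(im[60:330,160:520,::-1],(800,600),interpolation=cv2.INTER_CUBIC))
```

```text
[444.1 -35.3 139.4] [0.05 0.14 0.41]
```

View pics/w6.png

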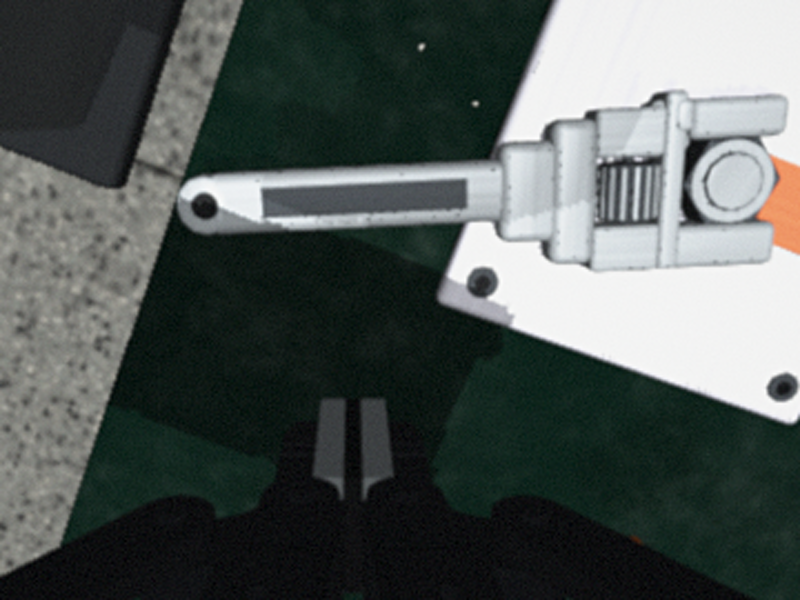

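The picture shows the wrench lying flat, its jaws closed on the nut around (735,180), and the gripper well clear of it. The last static reading was about 3.6 N at 135 mm (roughly 0.48 N m), so I'm handing it in.

```bash
python3 -c "
from bench import r
print(r.sign_off())"
```

```text
the job is handed in; nothing more can be done
None
```

The job is handed in, but the hand-in returned no verdict: the jaws are rolled in to where the worm stalled on the nut, the nut is tightened to about 0.48 N m (3.6 N at 135 mm), and the wrench is left lying flat on the plate with the arm clear.

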